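# Finish a pinwheel layer of cartons on the pantry board and close the retainer

## Task

Finish the pinwheel layer on the pantry board: set the two loose long cartons upright in its two empty places, crosswise to the pair already laid, so that each carton's end butts against the side of the next and a square hole is left in the middle, with no gap wider than about a centimetre; the laid pair stays in its places. Then slide the retainer along its track until it just rests against the layer, without pushing the layer out of place, and let go. Leave the short carton, the mug and the bowl alone.

Things in the scene. Friction and masses are not known exactly. Their poses are not given: they have to be found in the camera images.
- board: Fixed dark wooden board 18 mm thick; 210 mm in x (about the origin), y from -105 to 240 mm. Origin: underside, below the layer's centre; z up. Its x points away from the robot, its y to the robot's left, turned up to 0.35 rad. The finished pinwheel is 184 mm square round the origin, with an 84 mm square hole and 4 mm of play between neighbours.
- place_far (a point): Empty place: where the underside centre of a long carton belongs, its length along the board's y. At (67, -27, 18) mm in the board's frame, on the board's top, on the side of the layer away from the robot. Its neighbours are the end of carton_right and the side of carton_left.
- place_near (a point): Empty place on the robot's side of the layer: underside centre of a long carton with its length along the board's y, at (-67, 27, 18) mm in the board's frame. Its neighbours are the end of carton_left and the side of carton_right.
- place_left (a point): Where the underside centre of carton_left lies and must stay, at (27, 67, 18) mm in the board's frame, length along the board's x.
- place_right (a point): Where the underside centre of carton_right lies and must stay, at (-27, -67, 18) mm in the board's frame, length along the board's x.
- carton_left: Plain brown cardboard carton 130 long x 50 wide x 60 tall (mm), about 200 g, blank paper labels on its long sides. Origin: centre of the underside; x along its length, y across its width, z up. Already laid on the board at place_left, nearest the retainer, length along the board's x.
- carton_right: Plain brown cardboard carton 130 long x 50 wide x 60 tall (mm), about 200 g, blank paper labels on its long sides. Origin: centre of the underside; x along its length, y across its width, z up. Already laid on the board at place_right, farthest from the retainer, length along the board's x.
- carton_c: Plain brown cardboard carton 130 long x 50 wide x 60 tall (mm), about 200 g, blank paper labels on its long sides. Origin: centre of the underside; x along its length, y across its width, z up. One of the two loose long cartons on the worktop, to the robot's right of the board, standing on its 50 mm wide underside, length roughly along world x. It may go in either empty place, either way round.
- carton_d: Plain brown cardboard carton 130 long x 50 wide x 60 tall (mm), about 200 g, blank paper labels on its long sides. Origin: centre of the underside; x along its length, y across its width, z up. The other loose long carton, just like carton_c.
- short_carton: Bystander: a shorter, wider carton of the same cardboard, 85 x 60 x 60 mm, in the same row on the worktop. Not part of the layer. Origin: centre of the underside.
- mug: Bystander: white mug, 80 mm across, 90 mm tall, with a handle. Origin: centre of the underside.
- bowl: Bystander: dark wooden bowl, 110 mm across, 50 mm tall. Origin: centre of the underside.
- retainer (a joint): Travel (m) of the retainer: an aluminium plate 150 mm wide (board x), 46 mm tall, with a black upright grip behind it. 0 is fully back at the board's +y end; it grows towards the layer (board -y), end stop at 0.075. Starts at 0 to 0.025; meets a well laid layer at 0.060. About 2 N of friction; stays where left.
- retainer_face (a point): On the retainer's front face (the face towards the layer), 25 mm above the board's top, mid width. Axes as the board's. At joint value q it lies at (0, 152 mm - q, 43 mm) in the board's frame.
- retainer_grip (a point): Centre of the top of the retainer's black grip, an upright block 45 mm wide (board x), 18 mm thick (board y), its top 60 mm above the board's top. It stands 60 mm behind the front face, 43 mm clear of the plate's back (the plate is 8 mm thick); a foot 60 mm wide (board x) and 10 mm high above the board joins them.

How it is judged:
By the outcome, as a careful person would: the job done as asked, in the order asked, and still so for the second after the job is handed in, with the robot touching nothing.
It also fails if it takes over 69 s, if anything falls off the work surface, if the arm or the gripper's body presses on something with over 40 N, if the wrist force passes 120 N, or if a joint passes its speed limit or range.

## Robot

A 7-joint arm with a two-finger parallel gripper is mounted at the origin on the work surface. World frame = base frame: x ahead of the robot, y to its left, z up, the work surface at z = 0. Lengths are in m, angles in rad, forces in N, time in s.
With the tool pointing down it reaches from about 0.35 to 0.9 m from the base axis. Payload 8.1 kg.
Tool frame: the origin (TCP) lies midway between the tips of the shut fingers; the grasp point (between the pads) lies 19 mm behind it; z points along the fingers, y is the line along which they close (so a half turn about z gives the same grasp; the last joint's range is limited). The gripper opens to 92 mm and grips with 3 to 60 N. Pads are 19 mm wide; open, the fingers measure 130 mm over their backs; the gripper's body (75 mm by 190 mm) begins 47 mm behind the grasp point.
Start: joints at [1.104, 0.434, 0.025, 1.573, -0.012, 1.134, -0.075], TCP at [0.222, -0.584, 0.227] pointing down, gripper open.
Joint ranges: [-2.62, 2.62], [-0.44, 2.09], [-1.27, 1.32], [0.08, 2.57], [-1.32, 4.46], [0.12, 2], [-2.74, 2.74]. Speed limits (rad/s): [2.22, 2.22, 3.01, 3.01, 3.14, 3.14, 3.14].

## Interface

Orientations are given as a rotation vector (axis times angle).
In Python, from cell import sensors, eyes, job gives the robot as it stands. The module is installed in compiled form; this text tells all that it offers.
- The arm moves only by the tool send_rows, never from a script. Its arguments are lists of equal length, an entry for each row: "travel": the shift along the tool's x, y, z in cm, a list of three; "twist": the turn, a rotation vector about the tool's x, y, z in rad, a list of three. In form: {"travel": [[dx, dy, dz], ...], "twist": [[rx, ry, rz], ...]}. A call has 1 to 5 rows; each row is the pose to reach, as a shift and turn from the pose commanded when the call began, along the tool's axes at that moment; what a row does not reach only later rows make up. A row lasts 1/10 s, in which the tool goes at most 50 mm and 8.59 degrees, less where a joint would pass 70% of its speed; a pose out of reach is approached as far as the arm can. A call with a gripper value outside its range is refused whole. "gripper" is the opening, from 0 (shut) to 1 (fully open), set as the call begins (left out, the last holds). The fingers move at their own pace and stop on an object; "grip_force" is the grip in N (left out, the last holds). Time passes only in rows, so rows that repeat a pose let the fingers close. It gives the time, the measured TCP pose, the force, the opening and the grip force at its end, in the units of the state.
- sensors.get_obs(): the state, without advancing time (a new reading comes with each control period).
- eyes.grab_frame(name): name is "scene" or "side" or "wrist"; returns a dict with "image" (420x560x3 uint8, blue, green, red), "range_z" (420x560 float32, m along the optical axis (not along the pixel's ray), 0 where there is no reading), "fx", "fy", "cx", "cy" (pixels), "R" (3x3) and "t" (3): a world point X has camera coordinates R X + t; the wrist camera has in their place "mount" (4x4, takes a point from camera to tool coordinates, whose origin is the TCP and whose axes are the flange's). Camera axes: x right, y down, z forward; pixel columns grow to the right and rows downward; lengths in m; the calibration is good to about 2 mm. The wrist camera is an equidistant fisheye: a pixel r from the principal point sees the ray r / f radians off the axis. A picture is of the moment at which its call begins: read the wrist's pose just before it.
- job.close_job(): hands the job in; it is judged then, once.
Trained networks look in the newest picture that a camera, given by its name, has taken for a name from the list of things; names that differ only in an ending like _2 or _b are one class to them, and where a whole thing is asked for, a point or a joint stands for the part that bears it (a point fixed in the world has none). Each returns a list of dicts, best first, with "conf" (0 to 1); they miss things now and then, are a little off and sometimes report something else, mostly with a low value. They report only what shows in the picture. A call takes as long as a camera call.
- eyes.trace(camera, target): "region" (420x560 bool, what is visible of it) and "rect" ([centre column, centre row, width, height] in pixels, round what is visible of it).
The state is a dict: "time_s": time; "qpos": joint angles; "qvel": joint speeds; "joint_torque": joint torques, N m; "position": TCP position; "ee_rot": TCP orientation; "wrist_force": force on the tool from outside, world axes, zero at the start; "torque": the same for the moment, N m; "width": finger opening in m; "grasp_force": force on a finger pad.
Only numpy, scipy, OpenCV 4.12 (cv2) and the standard library are available. Lean on these libraries where they do the work, as an engineer would, in place of code of your own. Each camera call takes 0.05 s, during which the arm holds its last target. There are 200 camera calls.

## Working session

There is one attempt and no reset: what is moved stays moved. The work goes in short steps, Python scripts to look and compute and a tool call to move; the robot and the scene stay as the last step left them, time stands still between calls to the robot, and variables do not carry over. Pictures are saved under pics/ and viewed, at most 10 in all, crops included, and the job is handed in when it is done.

Besides the shell and the picture viewer there is one more tool, called after "Request:" as name(argument=value, ...) on one line, values as JSON. send_rows: Moves the arm, as the interface text tells. Its arguments: {"type":"object","properties":{"travel":{"type":"array"},"twist":{"type":"array"},"gripper":{"type":"number"},"grip_force":{"type":"number"}},"required":["travel","twist"]}

```bash
mkdir -p pics; cat > h.py <<'E'
import numpy as np, cv2
from scipy.spatial.transform import Rotation as Ro
from cell import sensors, eyes, job
def pts(f):
    v,u=np.mgrid[0:420,0:560]; z=f["range_z"]
    c=np.stack([(u-f["cx"])/f["fx"]*z,(v-f["cy"])/f["fy"]*z,z],-1)
    p=(c-np.array(f["t"]).reshape(3))@np.array(f["R"])
    p[z<=0]=np.nan
    return p
E
python3 - <<'E'
from h import *
o=sensors.get_obs(); print({k:np.round(v,3).tolist() for k,v in o.items()})
for n in("scene","side"):
    f=eyes.grab_frame(n); cv2.imwrite(f"pics/{n}0.png",f["image"]); np.savez(f"{n}0.npz",**f)
    P=pts(f); print(n,"cam at",np.round(-np.array(f["R"]).T@np.array(f["t"]).reshape(3),3))
    for t in("carton_c","carton_left","short_carton","retainer","retainer_grip","board","mug","bowl"):
        for d in eyes.trace(n,t):
            q=P[d["region"]]; q=q[~np.isnan(q[:,0])]
            print(t,round(d["conf"],2),np.round(d["rect"]),np.round(np.median(q,0),3) if len(q) else None, np.round(np.percentile(q[:,2],97),3) if len(q) else "")
E
```

```text
{'time_s': 0.0, 'qpos': [1.104, 0.435, 0.025, 1.574, -0.012, 1.134, -0.075], 'qvel': [-0.0, -0.001, -0.002, -0.001, 0.002, -0.002, -0.001], 'joint_torque': [-0.001, -66.786, 0.985, -31.446, -0.061, 0.043, 0.0], 'position': [0.222, -0.584, 0.226], 'ee_rot': [-3.088, -0.568, 0.001], 'wrist_force': [-0.71, -0.052, -1.171], 'torque': [-0.028, -0.037, 0.007], 'grasp_force': 0.0, 'width': 0.092}
scene cam at [1.211 0.31  0.981]
carton_c 0.94 [228. 137.  52.  52.] [ 0.503 -0.225  0.055] 0.061
carton_c 0.77 [255. 177.  57.  56.] [ 0.578 -0.107  0.056] 0.061
carton_left 0.89 [381. 227.  46.  66.] [0.578 0.197 0.076] 0.079
short_carton 0.72 [177. 128.  48.  44.] [ 0.544 -0.348  0.053] 0.061
retainer 0.69 [433. 232.  42.  68.] [0.524 0.3   0.029] 0.078
retainer_grip 0.79 [432. 231.  47.  67.] [0.525 0.301 0.031] 0.078
board 0.69 [381. 236. 174. 118.] [0.549 0.24  0.017] 0.063
mug 0.73 [223. 264.  60.  58.] [ 0.798 -0.038  0.05 ] 0.089
side cam at [0.525 0.883 1.035]
carton_c 0.75 [310. 196.  48.  40.] [ 0.561 -0.101  0.054] 0.063
carton_c 0.62 [341. 170.  52.  31.] [ 0.485 -0.219  0.052] 0.063
carton_c 0.31 [322. 308. 104. 136.] [0.512 0.273 0.018] 0.065
carton_left 0.81 [306. 290.  62.  36.] [0.55  0.21  0.075] 0.08
short_carton 0.97 [327. 137.  35.  30.] [ 0.53  -0.342  0.052] 0.063
short_carton 0.61 [322. 308. 104. 138.] [0.511 0.273 0.018] 0.065
retainer 0.6 [321. 339.  72.  39.] [0.511 0.281 0.045] 0.078
retainer_grip 0.94 [319. 338.  75.  41.] [0.511 0.281 0.044] 0.078
retainer_grip 0.74 [324. 307. 104. 139.] [0.512 0.274 0.018] 0.065
retainer_grip 0.56 [253. 148.  37.  31.] [ 0.735 -0.308  0.029] 0.051
board 0.81 [322. 306. 109. 133.] [0.513 0.273 0.018] 0.065
board 0.52 [328. 137.  32.  33.] [ 0.53  -0.342  0.053] 0.063
mug 0.63 [215. 210.  40.  45.] [ 0.793 -0.014  0.056] 0.09
mug 0.61 [324. 307. 104. 136.] [0.513 0.273 0.018] 0.065
bowl 0.84 [254. 147.  29.  31.] [ 0.735 -0.309  0.03 ] 0.05
```

```bash
python3 - <<'E'
from h import *
for n in("scene","side"):
    f=np.load(f"{n}0.npz"); P=pts(f)
    print(n)
    # top surfaces by height bands, connected comps
    for lo,hi in((.054,.066),(.073,.084),(.013,.023)):
        m=((P[...,2]>lo)&(P[...,2]<hi)&(P[...,0]>.3)&(P[...,0]<.9)&(abs(P[...,1])<.5)).astype(np.uint8)
        m=cv2.morphologyEx(m,cv2.MORPH_OPEN,np.ones((3,3),np.uint8)) if lo>.02 else m
        k,L=cv2.connectedComponents(m)
        for i in range(1,k):
            q=P[L==i]
            if len(q)<60: continue
            r=cv2.minAreaRect((q[:,:2]*1000).astype(np.float32))
            print(lo,len(q),np.round(r[0],1),np.round(r[1],1),round(r[2],1),"z",np.round(np.median(q[:,2]),4))
a=cv2.imread("pics/scene0.png");b=cv2.imread("pics/side0.png")
a=cv2.resize(a[80:320,140:540],None,fx=1.5,fy=1.5);
b=cv2.resize(b[90:400,160:420],None,fx=360/310*1,fy=360/310)
c=np.zeros((600,800,3),np.uint8);c[:a.shape[0],:a.shape[1]]=a
cv2.imwrite("pics/a.png",cv2.resize(cv2.imread("pics/scene0.png")[80:330,140:500],None,fx=2,fy=2))
E
```

```text
scene
0.054 618 [ 533.4 -361.4] [62.9 86.5] 78.6 z 0.0583
0.054 816 [ 489.2 -236.6] [ 52.4 132.4] 81.3 z 0.0585
0.054 989 [ 564.8 -115.4] [ 53.5 132. ] 72.1 z 0.0583
0.054 107 [561.8 276.9] [63.4  8. ] 6.5 z 0.062
0.073 999 [517.1  54.7] [132.2  50.2] 6.9 z 0.0765
0.073 1190 [554.  193.6] [133.5  49.9] 6.6 z 0.0766
0.073 135 [512.4 327.8] [45.2 16.8] 7.7 z 0.0764
0.013 115 [ 551.3 -346.2] [48.2 99.7] 42.2 z 0.0181
0.013 143 [ 500.  -216.6] [ 45.3 137.2] 62.6 z 0.0184
0.013 148 [580.5 -97.7] [ 45.8 134.9] 53.0 z 0.0192
0.013 8197 [528.  191.3] [212.9 344.7] 6.6 z 0.0166
0.013 274 [ 726.  -296.4] [59.7 83.7] 51.8 z 0.0183
0.013 71 [774.2 -49.7] [17.8 60.9] 38.8 z 0.0182
0.013 109 [823.2 -22.2] [28.5 92.6] 38.6 z 0.0177
side
0.054 397 [ 529.7 -363.4] [68.4 86.1] 78.0 z 0.0597
0.054 632 [ 484.4 -237. ] [ 59.3 129.7] 80.8 z 0.0596
0.054 720 [ 561.2 -115.4] [ 55.5 129.8] 73.6 z 0.0594
0.054 60 [540.5  80.2] [42.1  7. ] 6.1 z 0.06
0.054 275 [499.5 268.6] [116.4  13. ] 6.6 z 0.0619
0.073 902 [512.   54.1] [128.2  55.7] 6.4 z 0.0774
0.073 1155 [549.8 193.2] [129.4  53.3] 8.1 z 0.0773
0.073 183 [507.5 326.9] [44.3 18.5] 8.0 z 0.0768
0.013 127 [ 736.3 -308.6] [83.4 47.4] 6.9 z 0.0178
0.013 80 [ 534.8 -333.5] [12.4 83.8] 77.1 z 0.0183
0.013 121 [ 487.3 -212.8] [ 12.1 127.9] 83.3 z 0.0182
0.013 120 [566.6 -92.4] [ 15.  128.2] 77.2 z 0.018
0.013 85 [784.9  -9.4] [77.6 35.6] 18.8 z 0.0178
0.013 7468 [523.4 190.5] [209.9 347.1] 6.6 z 0.0173
```

View pics/a.png

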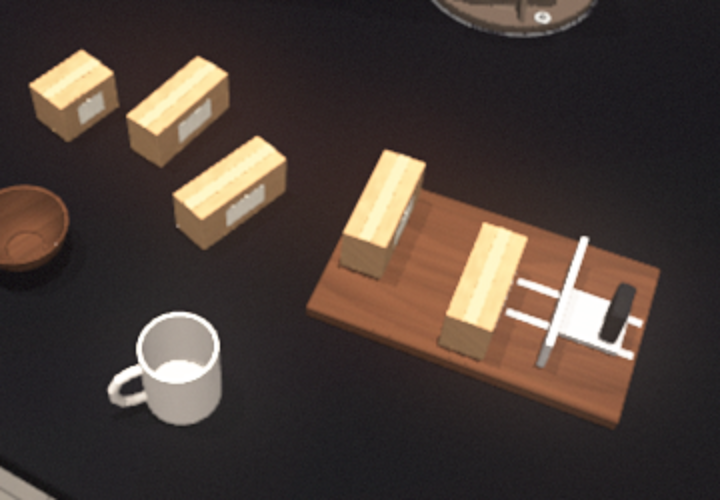

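Crop (offset 140,80; ×2) shows the short carton at (75,95), loose long cartons at (180,110) and (230,190), the laid pair at (385,215) and (485,290), and the retainer near (570,300). Networks and depth agree, and the board is turned about +6.7°. Next I refine with the wrist camera.

```bash
cat >> h.py <<'E'
def pose():
    o=sensors.get_obs(); return np.array(o["position"]),Ro.from_rotvec(o["ee_rot"]),o
def to(x,y,z,yaw=None):
    """travel (cm) and twist to tool-down pose; yaw (deg) of tool x"""
    p,R,o=pose(); M=R.as_matrix()
    if yaw is None: yaw=np.degrees(np.arctan2(M[1,0],M[0,0]))
    T=Ro.from_euler("z",yaw,degrees=True)*Ro.from_euler("x",180,degrees=True)
    tr=M.T@(np.array([x,y,z])-p)*100; tw=(R.inv()*T).as_rotvec()
    print("to",np.round([x,y,z,yaw],4),"travel",np.round(tr,2),"twist",np.round(tw,4),"rows>=",round(max(np.linalg.norm(tr)/5,np.linalg.norm(tw)/.15),1))
def st():
    p,R,o=pose(); M=R.as_matrix()
    print("t",round(o["time_s"],2),"p",np.round(p,4),"yaw",round(np.degrees(np.arctan2(M[1,0],M[0,0])),2),"tilt",round(np.degrees(np.arccos(-M[2,2])),2),"w",round(o["width"],4),"g",round(o["grasp_force"],1),"F",np.round(o["wrist_force"],1),"q7",round(o["qpos"][6],2))
def wrist():
    p,R,o=pose(); f=eyes.grab_frame("wrist")
    v,u=np.mgrid[0:420,0:560]; a=(u-f["cx"])/f["fx"]; b=(v-f["cy"])/f["fy"]
    r=np.hypot(a,b)+1e-9; z=f["range_z"]; k=np.tan(np.minimum(r,1.5))/r*z
    c=np.stack([a*k,b*k,z],-1); c[z<=0]=np.nan
    m=np.array(f["mount"]); P=(c@m[:3,:3].T+m[:3,3])@R.as_matrix().T+p
    return f,P
def tops(P,lo,hi,box=(.3,.9,-.5,.5),n=60,c=1):
    m=((P[...,2]>lo)&(P[...,2]<hi)&(P[...,0]>box[0])&(P[...,0]<box[1])&(P[...,1]>box[2])&(P[...,1]<box[3])).astype(np.uint8)
    m=cv2.morphologyEx(m,cv2.MORPH_OPEN,np.ones((3,3),np.uint8))
    k,L=cv2.connectedComponents(m)
    for i in range(1,k):
        q=P[L==i]
        if len(q)<n: continue
        r=cv2.minAreaRect((q[:,:2]*1000).astype(np.float32))
        print("top",len(q),np.round(r[0],1),np.round(r[1],1),round(r[2],1),"z",np.round(np.median(q[:,2])*1000,1))
E
python3 - <<'E'
from h import *
st(); to(.50,-.05,.40,-17.5)
E
```

```text
t 0.9 p [ 0.2223 -0.5841  0.2267] yaw 20.84 tilt 0.0 w 0.0917 g 0.0 F [-0.5  1.   0.4] q7 -0.08
to [  0.5   -0.05   0.4  -17.5 ] travel [ 44.95 -40.04 -17.33] twist [0.     0.     0.6691] rows>= 12.5
```

Request:
send_rows(travel=[[3.5, -3.1, -1.4], [7, -6.2, -2.8], [10.5, -9.3, -4.2], [14, -12.4, -5.6], [17.5, -15.5, -7]], twist=[[0, 0, 0], [0, 0, 0], [0, 0, 0], [0, 0, 0], [0, 0, 0]])

```text
time_s: 1.4
position: [0.3314, -0.3752, 0.2974]
ee_rot: [3.089, 0.568, 0.0]
wrist_force: [0.9, -0.6, -1.0]
width: 0.0919
grasp_force: 0.0
```

Request:
send_rows(travel=[[3.5, -3.1, -1.4], [7, -6.2, -2.8], [10.5, -9.3, -4.2], [14, -12.4, -5.6], [17.5, -15.5, -7]], twist=[[0, 0, 0], [0, 0, 0], [0, 0, 0], [0, 0, 0], [0, 0, 0]])

```text
time_s: 1.9
position: [0.4396, -0.168, 0.3677]
ee_rot: [3.089, 0.568, 0.001]
wrist_force: [0.8, -0.4, 0.0]
width: 0.0919
grasp_force: 0.0
```

Request:
send_rows(travel=[[3.5, -3.1, -1.2], [7, -6.2, -2.4], [9.9, -9.0, -3.3], [9.9, -9.0, -3.3], [9.9, -9.0, -3.3]], twist=[[0, 0, 0.14], [0, 0, 0.28], [0, 0, 0.42], [0, 0, 0.56], [0, 0, 0.67]])

```text
time_s: 2.4
position: [0.5005, -0.0481, 0.4001]
ee_rot: [-3.104, 0.482, -0.001]
wrist_force: [0.2, -1.0, 0.5]
width: 0.0919
grasp_force: 0.0
```

```bash
sleep 0; python3 - <<'E'
from h import *
st(); f,P=wrist(); cv2.imwrite("pics/w1.png",f["image"]); print(f["fx"],f["cx"],f["cy"],np.round(f["mount"],3).tolist())
tops(P,.050,.066); tops(P,.070,.086); tops(P,.010,.024,n=500)
st()
E
```

```text
t 2.4 p [ 0.5005 -0.0481  0.4001] yaw -17.66 tilt 0.06 w 0.0919 g 0.0 F [ 0.2 -1.   0.5] q7 -1.94
325.19226210127806 277.6968833755101 209.76294232999246 [[-0.001, -0.958, -0.286, 0.077], [1.0, -0.001, 0.001, -0.0], [-0.001, -0.286, 0.958, -0.158], [0.0, 0.0, 0.0, 1.0]]
top 74 [756.  -36.4] [ 5.4 33.3] 6.4 z 58.7
top 2733 [ 562.4 -116. ] [ 50.3 130.6] 73.3 z 59.7
top 1579 [ 529.8 -361.8] [61.4 84.4] 77.7 z 59.9
top 2395 [ 484.8 -237.2] [ 51.6 130.2] 81.6 z 59.8
top 296 [554.4 168.4] [125.9   3. ] 6.4 z 58.4
top 588 [514.6 270.6] [148.9  10.5] 6.3 z 61.6
top 113 [509.1 318.1] [43.8  4.4] 5.0 z 58.6
top 91 [758.5 -43.7] [ 7.  40.1] 17.4 z 78.6
top 2646 [513.1  53.7] [130.   50.9] 6.6 z 77.6
top 2140 [551.6 192.5] [130.   51.6] 6.3 z 77.4
top 209 [508.5 326.2] [45.2 18.2] 4.4 z 76.5
top 10195 [524.6 190.8] [211.4 346.7] 6.3 z 17.4
t 2.45 p [ 0.5001 -0.0494  0.3999] yaw -18.2 tilt 0.02 w 0.0918 g 0.0 F [-0.1 -0.2  0.3] q7 -1.95
```

View pics/w1.png

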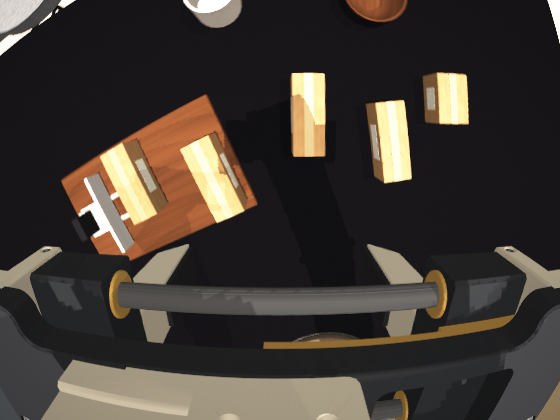

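Wrist view: loose cartons at (308,113) and (390,140), short carton (446,98), laid pair at (213,178) and (130,182), retainer (108,213). It agrees with the two fixed cameras. I take one settled reading, then go for the first carton.

```bash
python3 - <<'E'
from h import *
st(); f,P=wrist()
tops(P,.050,.066,n=1500); tops(P,.070,.086,n=1000); tops(P,.010,.024,n=5000)
c=np.array([.5624,-.116]); a=np.radians(-17); g=c+.006*np.array([np.cos(a),np.sin(a)]); 
to(g[0],g[1],.15,-17); to(g[0],g[1],.022,-17)
E
```

```text
t 2.45 p [ 0.5001 -0.0494  0.3999] yaw -18.2 tilt 0.02 w 0.0918 g 0.0 F [-0.1 -0.2  0.3] q7 -1.95
top 1575 [ 529.9 -362.1] [61.8 84.1] 77.3 z 59.8
top 2725 [ 561.9 -116.2] [ 50.2 130.4] 73.5 z 59.7
top 2392 [ 484.6 -237.2] [ 51.  130.3] 82.1 z 59.9
top 2658 [513.   53.7] [130.   51.7] 6.6 z 77.5
top 2151 [550.7 193. ] [130.2  51.6] 6.7 z 77.3
top 10094 [524.5 190.6] [211.  346.2] 6.4 z 17.4
to [  0.5681  -0.1178   0.15   -17.    ] travel [ 8.56  4.38 24.98] twist [ 0.0001 -0.0001 -0.0107] rows>= 5.4
to [  0.5681  -0.1178   0.022  -17.    ] travel [ 8.56  4.38 37.78] twist [ 0.0001 -0.0001 -0.0107] rows>= 7.8
```

Request:
send_rows(travel=[[1.6, 0.8, 4.6], [3.2, 1.6, 9.2], [4.8, 2.4, 13.8], [6.4, 3.2, 18.4], [8.0, 4.1, 23]], twist=[[0, 0, -0.028], [0, 0, -0.028], [0, 0, -0.028], [0, 0, -0.028], [0, 0, -0.028]])

```text
time_s: 3.0
position: [0.5638, -0.1148, 0.1682]
ee_rot: [3.112, -0.43, 0.001]
wrist_force: [0.8, -0.9, 0.3]
width: 0.0919
grasp_force: 0.0
```

Request:
send_rows(travel=[[0.5, 0, 2], [0.5, 0, 2], [0.5, 0, 2]], twist=[[0, 0, 0], [0, 0, 0], [0, 0, 0]])

```text
time_s: 3.3
position: [0.5685, -0.1152, 0.1503]
ee_rot: [-3.111, 0.433, 0.0]
wrist_force: [0.9, -0.0, 1.2]
width: 0.092
grasp_force: 0.0
```

```bash
python3 - <<'E'
from h import *
st(); f,P=wrist(); st()
tops(P,.050,.066,n=600); tops(P,.070,.086,n=600)
c=np.array([.5622,-.1161]); a=np.radians(-16.6); g=c+.006*np.array([np.cos(a),np.sin(a)]); 
to(g[0],g[1],.022,-16.6)
E
```

```text
t 3.3 p [ 0.5685 -0.1152  0.1503] yaw -15.83 tilt 0.02 w 0.092 g 0.0 F [ 0.9 -0.   1.2] q7 -1.87
t 3.35 p [ 0.569  -0.115   0.1513] yaw -15.84 tilt 0.11 w 0.092 g 0.0 F [ 0.5 -0.7  0.5] q7 -1.87
top 9170 [ 563.2 -116. ] [ 50.6 128.8] 73.6 z 59.7
top 3766 [ 529.8 -361.8] [61.8 86.1] 78.2 z 59.8
top 3634 [ 511.4 -240.6] [51.  78.8] 82.2 z 59.8
to [  0.5679  -0.1178   0.022  -16.6   ] travel [-0.05  0.31 12.93] twist [-0.0005 -0.0019  0.0132] rows>= 2.6
```

Request:
send_rows(travel=[[0, 0.3, 3.2], [0, 0.3, 6.5], [0, 0.3, 9.7], [0, 0.3, 12.9], [0, 0.3, 12.9]], twist=[[0, 0, 0.013], [0, 0, 0.013], [0, 0, 0.013], [0, 0, 0.013], [0, 0, 0.013]])

```text
time_s: 3.85
position: [0.566, -0.1177, 0.0193]
ee_rot: [3.108, -0.454, -0.005]
wrist_force: [-1.3, 0.2, 0.9]
width: 0.0918
grasp_force: 0.0
```

Request:
send_rows(travel=[[0, 0, 0], [0, 0, 0], [0, 0, 0], [0, 0, 0], [0, 0, 0]], twist=[[0, 0, 0], [0, 0, 0], [0, 0, 0], [0, 0, 0], [0, 0, 0]], gripper=0.3, grip_force=20)

```text
time_s: 4.35
position: [0.5681, -0.1181, 0.0215]
ee_rot: [3.108, -0.456, 0.002]
wrist_force: [-0.2, -0.2, -0.2]
width: 0.0561
grasp_force: 0.0
```

```bash
python3 - <<'E'
from h import *
st()
E
```

```text
t 4.35 p [ 0.5681 -0.1181  0.0215] yaw -16.69 tilt 0.07 w 0.0561 g 0.0 F [-0.2 -0.2 -0.2] q7 -1.94
```

Request:
send_rows(travel=[[0, 0, 0], [0, 0, 0], [0, 0, 0]], twist=[[0, 0, 0], [0, 0, 0], [0, 0, 0]])

```text
time_s: 4.65
position: [0.5679, -0.118, 0.0212]
ee_rot: [3.108, -0.456, 0.001]
wrist_force: [-0.6, -1.0, 5.9]
width: 0.05
grasp_force: 20.0
```

Request:
send_rows(travel=[[0, 0, -3], [0, 0, -7], [0, 0, -11], [0, 0, -15], [0, 0, -18]], twist=[[0, 0, 0], [0, 0, 0], [0, 0, 0], [0, 0, 0], [0, 0, 0]])

```text
time_s: 5.15
position: [0.5678, -0.118, 0.2031]
ee_rot: [-3.108, 0.456, -0.002]
wrist_force: [0.3, 0.0, -1.4]
width: 0.05
grasp_force: 20.0
```

```bash
python3 - <<'E'
from h import *
st()
O=np.array([.5321,.1234]);b=np.radians(6.6);B=np.array([[np.cos(b),-np.sin(b)],[np.sin(b),np.cos(b)]])
g=O+B@np.array([.068,-.028+.006]); print(g)
to(g[0],g[1],.20,96.6)
E
```

```text
t 5.15 p [ 0.5678 -0.118   0.2031] yaw -16.69 tilt 0.08 w 0.05 g 20.0 F [ 0.3  0.  -1.4] q7 -1.86
[0.60217797 0.10936153]
to [ 0.6022  0.1094  0.2    96.6   ] travel [ -3.24 -22.77   0.31] twist [ 1.2000e-03 -1.2000e-03 -1.9772e+00] rows>= 13.2
```

Request:
send_rows(travel=[[-0.6, -4.5, 0], [-1.3, -9, 0], [-2, -13.6, 0], [-2.6, -18.2, 0], [-3.2, -22.8, 0.3]], twist=[[0, 0, -0.14], [0, 0, -0.28], [0, 0, -0.42], [0, 0, -0.56], [0, 0, -0.7]])

```text
time_s: 5.65
position: [0.6024, 0.1112, 0.1977]
ee_rot: [3.074, 0.646, 0.0]
wrist_force: [0.9, 0.3, -1.1]
width: 0.0499
grasp_force: 20.0
```

Request:
send_rows(travel=[[0, 0, 0], [0, 0, 0], [0, 0, 0], [0, 0, 0], [0, 0, 0]], twist=[[0, 0, -0.14], [0, 0, -0.28], [0, 0, -0.42], [0, 0, -0.56], [0, 0, -0.7]])

```text
time_s: 6.15
position: [0.602, 0.1093, 0.1971]
ee_rot: [-2.666, -1.661, 0.002]
wrist_force: [1.1, 0.3, -1.8]
width: 0.0499
grasp_force: 20.0
```

Request:
send_rows(travel=[[0, 0, 0], [0, 0, 0], [0, 0, 0], [0, 0, 0], [0, 0, 0]], twist=[[0, 0, -0.14], [0, 0, -0.28], [0, 0, -0.42], [0, 0, -0.577], [0, 0, -0.577]])

```text
time_s: 6.65
position: [0.6021, 0.1092, 0.197]
ee_rot: [-2.087, -2.347, 0.001]
wrist_force: [0.4, 0.1, -1.6]
width: 0.0498
grasp_force: 20.0
```

```bash
python3 - <<'E'
from h import *
st(); f,P=wrist(); st(); cv2.imwrite("pics/w2.png",f["image"])
tops(P,.070,.086,n=300); tops(P,.21,.26,n=300); tops(P,.010,.024,n=3000)
to(.6022,.1094,.20,96.6)
E
```

```text
t 6.65 p [0.6021 0.1092 0.197 ] yaw 96.72 tilt 0.08 w 0.0498 g 20.0 F [ 0.4  0.1 -1.6] q7 -0.51
t 6.7 p [0.6021 0.1092 0.1971] yaw 96.45 tilt 0.07 w 0.0499 g 20.0 F [-0.7 -1.  -1.7] q7 -0.51
top 8464 [551.  193.5] [130.1  50.5] 6.4 z 77.7
top 3213 [498.1  60.2] [101.3  36.7] 6.7 z 77.8
top 17921 [597.7 142.7] [83.3 52.8] 6.6 z 235.4
top 3600 [602.5 102.3] [55.4 32.7] 6.3 z 235.8
top 21466 [523.8 198.2] [210.1 246.1] 6.5 z 17.7
to [ 0.6022  0.1094  0.2    96.6   ] travel [ 0.02  0.01 -0.29] twist [-0.0012 -0.0002 -0.0027] rows>= 0.1
```

View pics/w2.png

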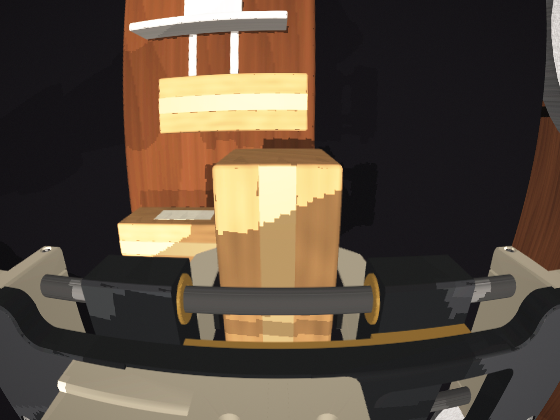

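The picture shows the held carton's front top edge at about (278,162), carton_left at (233,100) and the retainer at (215,22). I check the held carton's end position before lowering it.

```bash
python3 - <<'E'
from h import *
p,R,o=pose(); f,P=wrist(); T=(P-p)@R.as_matrix()*1000  # tool coords mm
for r in range(140,260,8): print(r,[np.round(T[r,c]).tolist() for c in (250,278,310)])
for r in (180,200): print([np.round(T[r,c]).tolist() for c in (212,216,220,335,339,343)])
E
```

```text
140 [[52.0, -29.0, 178.0], [52.0, -0.0, 180.0], [52.0, 33.0, 179.0]]
148 [[44.0, -29.0, 179.0], [44.0, -0.0, 180.0], [60.0, 17.0, 20.0]]
156 [[60.0, -13.0, -14.0], [60.0, -0.0, -16.0], [60.0, 14.0, -15.0]]
164 [[60.0, -11.0, -37.0], [59.0, -0.0, -37.0], [60.0, 12.0, -38.0]]
172 [[57.0, -11.0, -38.0], [57.0, -0.0, -39.0], [57.0, 12.0, -38.0]]
180 [[54.0, -11.0, -39.0], [54.0, -0.0, -38.0], [54.0, 12.0, -38.0]]
188 [[51.0, -11.0, -39.0], [51.0, -0.0, -39.0], [51.0, 12.0, -38.0]]
196 [[48.0, -11.0, -38.0], [48.0, -0.0, -40.0], [47.0, 12.0, -38.0]]
204 [[45.0, -11.0, -39.0], [45.0, -0.0, -39.0], [44.0, 12.0, -38.0]]
212 [[41.0, -11.0, -38.0], [41.0, -0.0, -39.0], [41.0, 12.0, -38.0]]
220 [[38.0, -11.0, -38.0], [38.0, -0.0, -38.0], [38.0, 12.0, -38.0]]
228 [[35.0, -11.0, -39.0], [35.0, -0.0, -39.0], [35.0, 12.0, -40.0]]
236 [[31.0, -11.0, -39.0], [31.0, -0.0, -38.0], [31.0, 12.0, -38.0]]
244 [[28.0, -11.0, -38.0], [28.0, -0.0, -38.0], [28.0, 12.0, -39.0]]
252 [[24.0, -12.0, -38.0], [24.0, -0.0, -38.0], [25.0, 12.0, -39.0]]
[[54.0, -26.0, -37.0], [54.0, -24.0, -39.0], [54.0, -22.0, -38.0], [54.0, 21.0, -38.0], [54.0, 23.0, -38.0], [6.0, 73.0, 198.0]]
[[-12.0, -72.0, 179.0], [46.0, -24.0, -39.0], [46.0, -22.0, -39.0], [46.0, 22.0, -38.0], [46.0, 23.0, -37.0], [-17.0, 74.0, 198.0]]
```

Request:
send_rows(travel=[[0, 0, 3], [0, 0, 6.5], [0, 0, 9.5], [0, 0, 11.3], [0, 0, 11.3]], twist=[[0, 0, 0], [0, 0, 0], [0, 0, 0], [0, 0, 0], [0, 0, 0]])

```text
time_s: 7.25
position: [0.6006, 0.1086, 0.082]
ee_rot: [-2.092, -2.34, 0.007]
wrist_force: [0.3, 0.1, -1.0]
width: 0.05
grasp_force: 20.0
```

```bash
python3 - <<'E'
from h import *
st(); f,P=wrist(); st(); tops(P,.071,.085,n=300)
to(.6022,.1094,.039,96.6)
p,R,o=pose(); T=(P-p)@R.as_matrix()*1000
for c in (250,278,310):
    col=T[:,c]; k=[i for i in range(100,260) if abs(col[i,2]+38)<6]; print(c,k[:1],np.round(col[k[0]]) if k else 0)
    print([np.round(col[r]).tolist() for r in range(k[0]-30,k[0]+2,4)])
E
```

```text
t 7.25 p [0.6006 0.1086 0.082 ] yaw 96.4 tilt 0.29 w 0.05 g 20.0 F [ 0.3  0.1 -1. ] q7 -0.6
t 7.3 p [0.6017 0.1093 0.0838] yaw 96.44 tilt 0.14 w 0.05 g 20.0 F [-0.6 -0.1 -1.3] q7 -0.6
top 22644 [551.4 193.8] [130.4  50.6] 6.3 z 77.7
top 301 [471.   43.6] [10.6 28. ] 4.2 z 78.1
to [6.022e-01 1.094e-01 3.900e-02 9.660e+01] travel [0.   0.07 4.48] twist [-0.0024  0.0004 -0.0027] rows>= 0.9
250 [163] [ 59. -12. -33.]
[[68.0, -15.0, 6.0], [66.0, -15.0, 6.0], [60.0, -21.0, 67.0], [57.0, -21.0, 67.0], [59.0, -16.0, 17.0], [59.0, -15.0, -1.0], [59.0, -13.0, -16.0], [59.0, -12.0, -28.0]]
278 [163] [ 59.  -1. -34.]
[[68.0, -1.0, 6.0], [66.0, -1.0, 6.0], [60.0, -2.0, 66.0], [57.0, -2.0, 66.0], [59.0, -1.0, 15.0], [nan, nan, nan], [59.0, -1.0, -16.0], [59.0, -1.0, -27.0]]
310 [163] [ 59.  11. -34.]
[[68.0, 15.0, 7.0], [66.0, 14.0, 6.0], [60.0, 20.0, 65.0], [57.0, 20.0, 65.0], [59.0, 16.0, 16.0], [59.0, 14.0, -2.0], [59.0, 12.0, -16.0], [59.0, 11.0, -29.0]]
```

Request:
send_rows(travel=[[0, 0, 1.5], [0, 0, 3], [0, 0, 3.9], [0, 0, 4.4], [0, 0, 4.4]], twist=[[0, 0, 0], [0, 0, 0], [0, 0, 0], [0, 0, 0], [0, 0, 0]])

```text
time_s: 7.8
position: [0.6022, 0.1095, 0.0401]
ee_rot: [-2.09, -2.345, 0.001]
wrist_force: [0.4, 0.2, -1.3]
width: 0.0501
grasp_force: 20.0
```

```bash
python3 - <<'E'
from h import *
st(); to(.6022,.1094,.039,96.6)
E
```

```text
t 7.8 p [0.6022 0.1095 0.0401] yaw 96.58 tilt 0.05 w 0.0501 g 20.0 F [ 0.4  0.2 -1.3] q7 -0.63
to [6.022e-01 1.094e-01 3.900e-02 9.660e+01] travel [-0.01  0.    0.11] twist [-0.0008  0.0001 -0.0003] rows>= 0.0
```

Request:
send_rows(travel=[[0, 0, 0.1], [0, 0, 0.1]], twist=[[0, 0, 0], [0, 0, 0]])

```text
time_s: 8.0
position: [0.6026, 0.1097, 0.04]
ee_rot: [2.09, 2.345, 0.001]
wrist_force: [-0.1, 1.2, -2.0]
width: 0.0497
grasp_force: 20.0
```

Request:
send_rows(travel=[[0, 0, 0], [0, 0, 0], [0, 0, 0], [0, 0, 0]], twist=[[0, 0, 0], [0, 0, 0], [0, 0, 0], [0, 0, 0]], gripper=0.75)

```text
time_s: 8.4
position: [0.6026, 0.1096, 0.0399]
ee_rot: [2.09, 2.345, 0.0]
wrist_force: [-0.3, 0.3, -0.1]
width: 0.0686
grasp_force: 0.0
```

Request:
send_rows(travel=[[0, 0, -3], [0, 0, -7], [0, 0, -12], [0, 0, -16.5], [0, 0, -21]], twist=[[0, 0, 0], [0, 0, 0], [0, 0, 0], [0, 0, 0], [0, 0, 0]])

```text
time_s: 8.9
position: [0.6021, 0.1096, 0.2518]
ee_rot: [2.09, 2.346, 0.001]
wrist_force: [0.9, 0.1, -0.7]
width: 0.069
grasp_force: 0.0
```

```bash
python3 - <<'E'
from h import *
st(); f,P=wrist(); st(); tops(P,.070,.085,n=300)
c=np.array([.4848,-.2372]); a=np.radians(-8.2); g=c-.006*np.array([np.cos(a),np.sin(a)]); 
to(g[0],g[1],.20,-8.2)
E
```

```text
t 8.9 p [0.6021 0.1096 0.2518] yaw 96.6 tilt 0.02 w 0.069 g 0.0 F [ 0.9  0.1 -0.7] q7 -0.47
t 8.95 p [0.6049 0.1115 0.2598] yaw 96.6 tilt 0.59 w 0.0692 g 0.0 F [2.6 1.9 5.9] q7 -0.47
top 5956 [551.2 193.4] [130.2  49.8] 6.6 z 77.6
top 5566 [602.2 104.3] [ 50.3 129.8] 6.5 z 77.6
top 4710 [512.5  54.8] [129.9  50.6] 6.6 z 77.7
to [ 0.4789 -0.2363  0.2    -8.2   ] travel [-33.11 -16.58   5.75] twist [ 0.0056 -0.0105  1.8291] rows>= 12.2
```

Request:
send_rows(travel=[[-4.1, -2.05, 0], [-8.2, -4.1, 0], [-12.3, -6.15, 0], [-16.4, -8.2, 0], [-20.5, -10.3, 0]], twist=[[0, 0, 0.14], [0, 0, 0.28], [0, 0, 0.42], [0, 0, 0.56], [0, 0, 0.7]], gripper=1.0)

```text
time_s: 9.45
position: [0.5227, -0.1075, 0.2497]
ee_rot: [2.772, 1.478, 0.0]
wrist_force: [0.7, -0.5, -0.5]
width: 0.0919
grasp_force: 0.0
```

Request:
send_rows(travel=[[-4.5, 1.1, 0], [-9, 2.2, 0], [-13.7, 3.3, 0], [-13.7, 3.3, 2], [-13.7, 3.3, 5]], twist=[[0, 0, 0.14], [0, 0, 0.28], [0, 0, 0.42], [0, 0, 0.56], [0, 0, 0.7]])

```text
time_s: 9.95
position: [0.4757, -0.2408, 0.2005]
ee_rot: [3.109, 0.431, 0.005]
wrist_force: [0.9, 0.6, -0.3]
width: 0.0919
grasp_force: 0.0
```

Request:
send_rows(travel=[[0, 0, 0], [0, 0, 0], [0, 0, 0], [0, 0, 0], [0, 0, 0]], twist=[[0, 0, 0.14], [0, 0, 0.28], [0, 0, 0.43], [0, 0, 0.43], [0, 0, 0.43]])

```text
time_s: 10.45
position: [0.4755, -0.2381, 0.1997]
ee_rot: [3.134, -0.219, -0.0]
wrist_force: [-1.0, 0.1, 0.6]
width: 0.0922
grasp_force: 0.0
```

```bash
python3 - <<'E'
from h import *
st(); f,P=wrist(); st(); tops(P,.050,.066,n=600)
c=np.array([.4848,-.2372]); a=np.radians(-8.2); g=c-.006*np.array([np.cos(a),np.sin(a)]); 
to(g[0],g[1],.0215,-8.2)
E
```

```text
t 10.45 p [ 0.4755 -0.2381  0.1997] yaw -7.99 tilt 0.01 w 0.0922 g 0.0 F [-1.   0.1  0.6] q7 -1.48
t 10.5 p [ 0.4755 -0.2382  0.1997] yaw -8.01 tilt 0.01 w 0.0917 g 0.0 F [-0.  0. -1.] q7 -1.48
top 5153 [ 529.9 -362.2] [60.7 85.6] 77.7 z 59.7
top 6935 [ 485.5 -237.3] [ 50.4 129.3] 81.6 z 59.7
top 928 [515.9  29.2] [128.3   4.3] 6.6 z 58.1
to [ 0.4789 -0.2363  0.0215 -8.2   ] travel [ 0.31 -0.23 17.82] twist [ 0.0001 -0.0001  0.0033] rows>= 3.6
```

Request:
send_rows(travel=[[0.3, -0.2, 4.5], [0.3, -0.2, 9], [0.3, -0.2, 13.5], [0.3, -0.2, 17], [0.3, -0.2, 17.8]], twist=[[0, 0, 0.005], [0, 0, 0.005], [0, 0, 0.005], [0, 0, 0.005], [0, 0, 0.005]])

```text
time_s: 11.0
position: [0.4763, -0.2358, 0.0184]
ee_rot: [-3.131, 0.23, 0.009]
wrist_force: [0.1, 0.3, 1.3]
width: 0.0917
grasp_force: 0.0
```

Request:
send_rows(travel=[[0, 0, 0], [0, 0, 0], [0, 0, 0], [0, 0, 0], [0, 0, 0]], twist=[[0, 0, 0], [0, 0, 0], [0, 0, 0], [0, 0, 0], [0, 0, 0]], gripper=0.3)

```text
time_s: 11.5
position: [0.4793, -0.2371, 0.0228]
ee_rot: [3.132, -0.234, 0.003]
wrist_force: [0.0, 0.7, 1.0]
width: 0.0564
grasp_force: 0.0
```

Request:
send_rows(travel=[[0, 0, 0], [0, 0, 0], [0, 0, 0], [0, 0, 0]], twist=[[0, 0, 0], [0, 0, 0], [0, 0, 0], [0, 0, 0]])

```text
time_s: 11.9
position: [0.4791, -0.237, 0.0224]
ee_rot: [3.132, -0.234, 0.001]
wrist_force: [-1.8, 0.6, 7.0]
width: 0.0499
grasp_force: 20.0
```

Request:
send_rows(travel=[[0, 0, -3], [0, 0, -7], [0, 0, -11], [0, 0, -15], [0, 0, -18]], twist=[[0, 0, 0], [0, 0, 0], [0, 0, 0], [0, 0, 0], [0, 0, 0]])

```text
time_s: 12.4
position: [0.479, -0.2368, 0.2042]
ee_rot: [3.132, -0.234, 0.003]
wrist_force: [0.9, -1.0, -1.7]
width: 0.0498
grasp_force: 20.0
```

```bash
python3 - <<'E'
from h import *
st()
O=np.array([.53195,.1239]);b=np.radians(6.6);B=np.array([[np.cos(b),-np.sin(b)],[np.sin(b),np.cos(b)]])
g=O+B@np.array([-.068,.0275-.006]); print(g)
to(g[0],g[1],.20,96.6)
E
```

```text
t 12.4 p [ 0.479  -0.2368  0.2042] yaw -8.54 tilt 0.1 w 0.0498 g 20.0 F [ 0.9 -1.  -1.7] q7 -1.49
[0.4619295  0.13744179]
to [ 0.4619  0.1374  0.2    96.6   ] travel [ -7.24 -36.75   0.39] twist [ 1.9000e-03 -8.0000e-04 -1.8351e+00] rows>= 12.2
```

Request:
send_rows(travel=[[-0.9, -4.6, 0], [-1.8, -9.2, 0], [-2.7, -13.8, 0], [-3.6, -18.4, 0], [-4.5, -23, 0]], twist=[[0, 0, -0.14], [0, 0, -0.28], [0, 0, -0.42], [0, 0, -0.56], [0, 0, -0.7]])

```text
time_s: 12.9
position: [0.4677, -0.001, 0.2018]
ee_rot: [3.02, 0.862, -0.0]
wrist_force: [1.1, 0.3, -1.0]
width: 0.0499
grasp_force: 20.0
```

Request:
send_rows(travel=[[2.2, -4.1, 0], [4.5, -8.2, 0], [6.8, -12.3, 0], [6.8, -12.3, 0], [6.8, -12.3, 0]], twist=[[0, 0, -0.14], [0, 0, -0.28], [0, 0, -0.42], [0, 0, -0.56], [0, 0, -0.7]])

```text
time_s: 13.4
position: [0.4613, 0.1397, 0.2017]
ee_rot: [-2.538, -1.852, 0.0]
wrist_force: [0.4, -1.0, -1.9]
width: 0.0498
grasp_force: 20.0
```

Request:
send_rows(travel=[[0, 0, 0], [0, 0, 0], [0, 0, 0], [0, 0, 0], [0, 0, 0]], twist=[[0, 0, -0.14], [0, 0, -0.28], [0, 0, -0.43], [0, 0, -0.43], [0, 0, -0.43]])

```text
time_s: 13.9
position: [0.4618, 0.1376, 0.2016]
ee_rot: [-2.101, -2.335, 0.0]
wrist_force: [-0.2, -0.1, -2.1]
width: 0.0498
grasp_force: 20.0
```

```bash
python3 - <<'E'
from h import *
st(); p,R,o=pose(); f,P=wrist(); st(); tops(P,.071,.085,n=800)
T=(P-p)@R.as_matrix()*1000
e=[]
for c in range(240,320,5):
    col=T[:,c]; k=[i for i in range(60,260) if abs(col[i,2]+38)<4]
    if k: e.append(col[k[0]])
print("held end",np.round(np.median(e,0),1), "n",len(e))
m=(abs(T[...,2]+38)<5)&(T[...,0]>30)&(T[...,0]<60)&(abs(T[...,1])<30); print("y",np.round([T[m][:,1].min(),T[m][:,1].max()],1))
to(.4619,.1374,.085,96.6)
E
```

```text
t 13.9 p [0.4618 0.1376 0.2016] yaw 96.04 tilt 0.02 w 0.0498 g 20.0 F [-0.2 -0.1 -2.1] q7 -0.63
t 13.95 p [0.4619 0.1376 0.2016] yaw 96.05 tilt 0.01 w 0.0499 g 20.0 F [ 0.1  0.5 -1.4] q7 -0.63
top 5719 [551.8 193.7] [129.2  50.5] 6.4 z 77.6
top 3291 [598.8 132.7] [50.9 73.2] 7.4 z 77.6
held end [ 71.9  -0.5 -35.6] n 16
y [-26.1  24.2]
to [4.619e-01 1.374e-01 8.500e-02 9.660e+01] travel [-0.02  0.   11.66] twist [-0.0002  0.0001 -0.0097] rows>= 2.3
```

Request:
send_rows(travel=[[-0.05, 0, 3], [-0.05, 0, 6.5], [-0.05, 0, 9.5], [-0.05, 0, 11.6], [-0.05, 0, 11.6]], twist=[[0, 0, -0.01], [0, 0, -0.01], [0, 0, -0.01], [0, 0, -0.01], [0, 0, -0.01]])

```text
time_s: 14.45
position: [0.4604, 0.1364, 0.0835]
ee_rot: [-2.086, -2.346, 0.006]
wrist_force: [-0.9, -0.5, -0.7]
width: 0.05
grasp_force: 20.0
```

Request:
send_rows(travel=[[0, 0, 0]], twist=[[0, 0, 0]])

```text
time_s: 14.55
position: [0.4621, 0.1376, 0.0862]
ee_rot: [-2.086, -2.349, 0.0]
wrist_force: [-0.9, 1.5, -1.2]
width: 0.0499
grasp_force: 20.0
```

```bash
python3 - <<'E'
from h import *
st(); p,R,o=pose(); f,P=wrist(); cv2.imwrite("pics/w3.png",f["image"]); tops(P,.071,.085,n=800)
to(.462,.1369,.0405,96.6)
g=eyes.grab_frame("side"); cv2.imwrite("pics/s3.png",cv2.resize(g["image"][190:390,200:430],None,fx=3,fy=3))
E
```

```text
t 14.55 p [0.4621 0.1376 0.0862] yaw 96.8 tilt 0.02 w 0.0499 g 20.0 F [-0.9  1.5 -1.2] q7 -0.78
top 15528 [552.1 193.7] [128.   50.5] 6.7 z 77.6
top 2291 [596.4 151.9] [51.  35.5] 7.5 z 77.5
to [4.620e-01 1.369e-01 4.050e-02 9.660e+01] travel [-0.08 -0.08  4.62] twist [ 0.0012 -0.0002  0.0037] rows>= 0.9
```

View pics/w3.png

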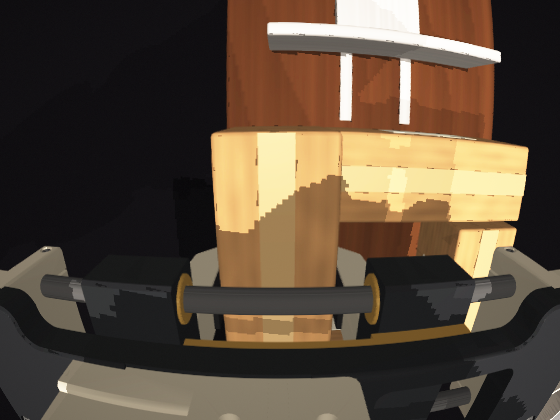

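The held carton (276,180) lines up beside carton_left's end (its edge near (341,150)), and no contact force shows. I lower it now.

Request:
send_rows(travel=[[-0.05, 0, 1.5], [-0.05, 0, 3], [-0.05, 0, 4], [-0.05, 0, 4.5], [-0.05, 0, 4.5]], twist=[[0, 0, 0.003], [0, 0, 0.003], [0, 0, 0.003], [0, 0, 0.003], [0, 0, 0.003]])

```text
time_s: 15.15
position: [0.4619, 0.1368, 0.0403]
ee_rot: [-2.087, -2.347, 0.001]
wrist_force: [0.3, -0.5, -1.5]
width: 0.0498
grasp_force: 20.0
```

Request:
send_rows(travel=[[0, 0, 0.1], [0, 0, 0.1]], twist=[[0, 0, 0], [0, 0, 0]])

```text
time_s: 15.35
position: [0.4623, 0.1369, 0.0399]
ee_rot: [2.088, 2.347, 0.0]
wrist_force: [0.5, -0.6, -1.0]
width: 0.05
grasp_force: 20.0
```

```bash
python3 - <<'E'
from h import *
st(); to(.462,.1369,.0395,96.6)
E
```

```text
t 15.35 p [0.4623 0.1369 0.0399] yaw 96.7 tilt 0.02 w 0.05 g 20.0 F [ 0.5 -0.6 -1. ] q7 -0.85
to [4.620e-01 1.369e-01 3.950e-02 9.660e+01] travel [ 0.   -0.03  0.04] twist [ 0.0003 -0.0001  0.0017] rows>= 0.0
```

Request:
send_rows(travel=[[0, 0, 0], [0, 0, 0], [0, 0, 0], [0, 0, 0]], twist=[[0, 0, 0], [0, 0, 0], [0, 0, 0], [0, 0, 0]], gripper=0.75)

```text
time_s: 15.75
position: [0.4622, 0.1367, 0.0398]
ee_rot: [2.088, 2.347, 0.0]
wrist_force: [0.4, -0.5, -0.5]
width: 0.0686
grasp_force: 0.0
```

Request:
send_rows(travel=[[0, 0, -3], [0, 0, -7], [0, 0, -12], [0, 0, -16.5], [0, 0, -21]], twist=[[0, 0, 0], [0, 0, 0], [0, 0, 0], [0, 0, 0], [0, 0, 0]])

```text
time_s: 16.25
position: [0.4617, 0.1368, 0.2517]
ee_rot: [2.087, 2.348, 0.0]
wrist_force: [1.1, 0.5, 1.3]
width: 0.069
grasp_force: 0.0
```

Request:
send_rows(travel=[[0, 0, 0], [0, 0, 0]], twist=[[0, 0, 0], [0, 0, 0]])

```text
time_s: 16.45
position: [0.4626, 0.1367, 0.2505]
ee_rot: [2.087, 2.345, 0.002]
wrist_force: [-0.1, 0.2, -0.4]
width: 0.0688
grasp_force: 0.0
```

```bash
python3 - <<'E'
from h import *
st(); f,P=wrist(); st(); cv2.imwrite("pics/w4.png",f["image"]); tops(P,.070,.085,n=150); tops(P,.056,.067,n=150)
E
```

```text
t 16.45 p [0.4626 0.1367 0.2505] yaw 96.66 tilt 0.13 w 0.0688 g 0.0 F [-0.1  0.2 -0.4] q7 -0.56
t 16.5 p [0.4619 0.1363 0.2493] yaw 96.67 tilt 0.04 w 0.0688 g 0.0 F [-1.4  0.4  0.5] q7 -0.56
top 714 [508.6 326.5] [45.4 18.1] 7.1 z 77.1
top 5722 [460.6 143.6] [ 50.5 129.1] 7.3 z 77.7
top 5528 [551.  193.7] [130.1  50.4] 6.6 z 77.6
top 3461 [601.  114.4] [ 50.6 110.4] 6.9 z 77.6
top 3480 [498.2  53. ] [101.6  50.6] 5.9 z 77.8
top 1081 [515.  271.5] [147.8   8.9] 6.6 z 63.3
top 202 [529.4  81.2] [69.8  1.6] 6.1 z 61.8
```

View pics/w4.png

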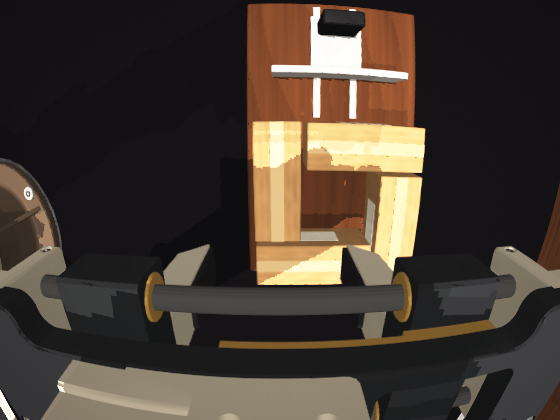

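The four cartons form the pinwheel: hole at (335,200), near carton (275,185), left carton (365,148). The retainer plate is at (340,73) and its grip at (341,22). The near carton is about 1.5 mm outside nominal, which is fine. Retainer next.

```bash
python3 - <<'E'
from h import *
to(.5086,.3265,.17,96.6); to(.5086,.3265,.046,96.6)
E
```

```text
to [ 0.5086  0.3265  0.17   96.6   ] travel [18.36  6.85  7.92] twist [-0.0002  0.0008  0.0013] rows>= 4.2
to [5.086e-01 3.265e-01 4.600e-02 9.660e+01] travel [18.37  6.85 20.32] twist [-0.0002  0.0008  0.0013] rows>= 5.6
```

Request:
send_rows(travel=[[4.2, 1.6, 1], [8.4, 3.2, 2], [12.6, 4.8, 4], [16.5, 6.2, 6], [18.4, 6.8, 7.9]], twist=[[0, 0, 0], [0, 0, 0], [0, 0, 0], [0, 0, 0], [0, 0, 0]], gripper=1.0)

```text
time_s: 17.0
position: [0.5068, 0.3309, 0.1676]
ee_rot: [-2.082, -2.349, 0.003]
wrist_force: [-1.1, -0.2, 1.2]
width: 0.0916
grasp_force: 0.0
```

Request:
send_rows(travel=[[0, 0, 0], [0, 0, 0]], twist=[[0, 0, 0], [0, 0, 0]])

```text
time_s: 17.2
position: [0.507, 0.3269, 0.1688]
ee_rot: [-2.085, -2.348, 0.006]
wrist_force: [0.4, -0.9, -0.1]
width: 0.0915
grasp_force: 0.0
```

```bash
python3 - <<'E'
from h import *
st(); f,P=wrist(); st()
O=np.array([.5319,.1239]);b=np.radians(6.6);B=np.array([[np.cos(b),-np.sin(b)],[np.sin(b),np.cos(b)]])
Q=((P[...,:2]-O)@B)*1000; z=P[...,2]*1000
for n,x0,x1,y0,y1,z0,z1 in(("grip",-40,40,180,230,72,84),("plate",-60,60,130,170,58,69),("nearend",-86,-48,60,110,73,83),("leftside",-30,85,60,110,73,83)):
    m=(Q[...,0]>x0)&(Q[...,0]<x1)&(Q[...,1]>y0)&(Q[...,1]<y1)&(z>z0)&(z<z1)
    q=Q[m]; print(n,m.sum(),np.round(np.percentile(q,[1,50,99],axis=0).T,1).tolist() if m.sum() else "","z",np.round(np.median(z[m]),1) if m.sum() else "")
tops(P,.072,.085,n=300); tops(P,.056,.067,n=300)
to(.5086,.3265,.046,96.6)
E
```

```text
t 17.2 p [0.507  0.3269 0.1688] yaw 96.79 tilt 0.22 w 0.0915 g 0.0 F [ 0.4 -0.9 -0.1] q7 -0.96
t 17.25 p [0.5077 0.3264 0.1698] yaw 96.71 tilt 0.13 w 0.0919 g 0.0 F [0.6 0.2 0.3] q7 -0.96
grip 1219 [[-22.2, -0.4, 22.0], [196.9, 206.4, 214.3]] z 77.4
plate 1265 [[-58.8, -1.0, 58.4], [145.4, 150.7, 153.6]] z 63.4
nearend 945 [[-85.5, -66.5, -48.5], [64.8, 81.3, 93.8]] z 77.8
leftside 2075 [[-29.2, 22.0, 83.5], [66.8, 85.0, 92.9]] z 77.6
top 1211 [508.3 328.1] [44.9 18. ] 6.5 z 77.4
top 1257 [454.5 194.3] [50.5 32.9] 5.6 z 77.8
top 2415 [549.4 206.4] [129.6  29.2] 8.4 z 77.6
top 1680 [515.2 272.5] [149.4   9.3] 6.9 z 63.3
top 732 [547.7 218.3] [128.3   3.7] 6.8 z 62.0
to [5.086e-01 3.265e-01 4.600e-02 9.660e+01] travel [1.000e-02 1.100e-01 1.238e+01] twist [-0.0018  0.0014  0.0019] rows>= 2.5
```

Request:
send_rows(travel=[[0.05, 0.1, 4], [0.05, 0.1, 8], [0.05, 0.1, 11], [0.05, 0.1, 12.4], [0.05, 0.1, 12.4]], twist=[[0, 0, 0.002], [0, 0, 0.002], [0, 0, 0.002], [0, 0, 0.002], [0, 0, 0.002]])

```text
time_s: 17.75
position: [0.5089, 0.3263, 0.0457]
ee_rot: [2.091, 2.344, -0.004]
wrist_force: [0.4, 0.6, 0.2]
width: 0.092
grasp_force: 0.0
```

Request:
send_rows(travel=[[0, 0, 0], [0, 0, 0], [0, 0, 0], [0, 0, 0], [0, 0, 0]], twist=[[0, 0, 0], [0, 0, 0], [0, 0, 0], [0, 0, 0], [0, 0, 0]], gripper=0.3, grip_force=15)

```text
time_s: 18.25
position: [0.5094, 0.3282, 0.0472]
ee_rot: [2.09, 2.345, 0.001]
wrist_force: [0.7, -0.0, 0.3]
width: 0.0563
grasp_force: 0.0
```

Request:
send_rows(travel=[[0, 0, 0], [0, 0, 0], [0, 0, 0], [0, 0, 0]], twist=[[0, 0, 0], [0, 0, 0], [0, 0, 0], [0, 0, 0]])

```text
time_s: 18.65
position: [0.5092, 0.328, 0.0468]
ee_rot: [2.09, 2.345, -0.0]
wrist_force: [-0.2, -0.7, 2.9]
width: 0.0449
grasp_force: 15.0
```

```bash
python3 - <<'E'
from h import *
st()
O=np.array([.5319,.1239]);b=np.radians(6.6);B=np.array([[np.cos(b),-np.sin(b)],[np.sin(b),np.cos(b)]])
print((pose()[0][:2]-O)@B*1000)
E
```

```text
t 18.65 p [0.5092 0.328  0.0468] yaw 96.58 tilt 0.0 w 0.0449 g 15.0 F [-0.2 -0.7  2.9] q7 -1.07
[  0.86518821 205.41008727]
```

Request:
send_rows(travel=[[-0.8, 0, 0], [-1.8, 0, 0], [-2.8, 0, 0], [-3.6, 0, 0], [-4.2, 0, 0]], twist=[[0, 0, 0], [0, 0, 0], [0, 0, 0], [0, 0, 0], [0, 0, 0]])

```text
time_s: 19.15
position: [0.5141, 0.2852, 0.0468]
ee_rot: [2.091, 2.345, -0.0]
wrist_force: [0.9, 1.1, 0.9]
width: 0.0451
grasp_force: 15.0
```

Request:
send_rows(travel=[[-0.2, 0, 0], [-0.4, 0, 0], [-0.5, 0, 0], [-0.5, 0, 0], [-0.5, 0, 0]], twist=[[0, 0, 0], [0, 0, 0], [0, 0, 0], [0, 0, 0], [0, 0, 0]])

```text
time_s: 19.65
position: [0.5145, 0.2813, 0.0468]
ee_rot: [2.09, 2.345, -0.0]
wrist_force: [-1.6, -0.1, 4.5]
width: 0.045
grasp_force: 15.0
```

```bash
cat >> h.py <<'E'
O=np.array([.5319,.1239]);b=np.radians(6.6);B=np.array([[np.cos(b),-np.sin(b)],[np.sin(b),np.cos(b)]])
def lay(P):
    print("tcp board",np.round((pose()[0][:2]-O)@B*1000,1))
    Q=((P[...,:2]-O)@B)*1000; z=P[...,2]*1000
    for n,x0,x1,y0,y1,z0,z1 in(("plate",-60,60,85,170,58,69),("nearend",-86,-48,60,110,73,83),("leftside",-30,85,60,110,73,83)):
        m=(Q[...,0]>x0)&(Q[...,0]<x1)&(Q[...,1]>y0)&(Q[...,1]<y1)&(z>z0)&(z<z1)
        if m.sum(): print(n,m.sum(),np.round(np.percentile(Q[m],[1,50,99],axis=0).T,1).tolist(),"z",np.round(np.median(z[m]),1))
E
python3 - <<'E'
from h import *
st(); f,P=wrist(); st(); cv2.imwrite("pics/w5.png",f["image"]); lay(P)
g=eyes.grab_frame("scene"); cv2.imwrite("pics/s5.png",cv2.resize(g["image"][160:320,290:500],None,fx=3.5,fy=3.5))
lay(pts(g)); 
E
```

```text
t 19.65 p [0.5145 0.2813 0.0468] yaw 96.59 tilt 0.02 w 0.045 g 15.0 F [-1.6 -0.1  4.5] q7 -1.01
t 19.7 p [0.5145 0.2813 0.0468] yaw 96.58 tilt 0.02 w 0.0449 g 15.0 F [-1.1 -0.1  5. ] q7 -1.01
tcp board [  0.8 158.4]
plate 1493 [[-37.6, 0.5, 38.2], [165.1, 167.1, 170.0]] z 63.9
tcp board [  0.8 158.4]
plate 183 [[-59.0, 2.3, 57.6], [91.6, 101.3, 105.4]] z 62.5
nearend 203 [[-85.9, -66.4, -48.2], [60.5, 76.6, 92.0]] z 76.8
leftside 671 [[-28.9, 30.4, 83.8], [60.3, 75.9, 91.3]] z 76.6
```

View pics/s5.png

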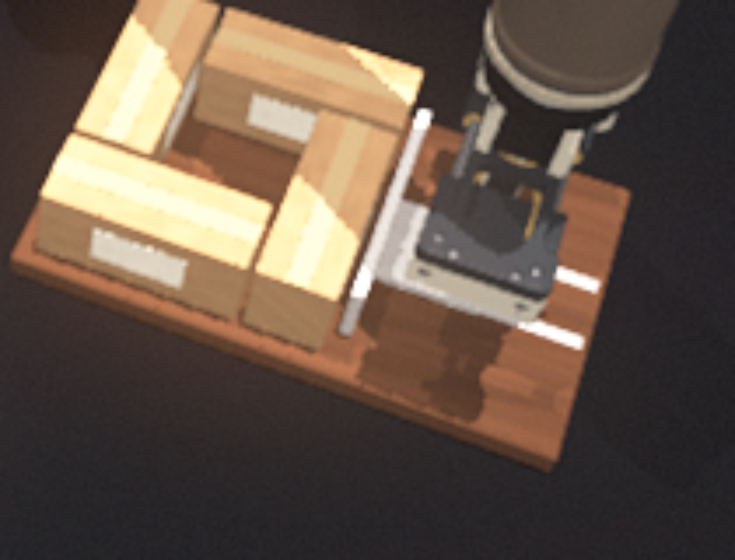

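View pics/w5.png

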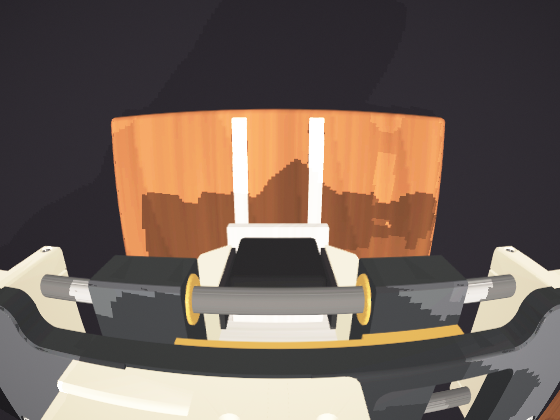

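Scene crop: the plate (390,220) stands just short of carton_left's side (340,210), and the pinwheel is intact. The wrist view sees only the grip (278,265) and the board's far end. I creep the last few millimetres with force readings.

Request:
send_rows(travel=[[-0.1, 0, 0], [-0.2, 0, 0], [-0.3, 0, 0], [-0.3, 0, 0], [-0.3, 0, 0]], twist=[[0, 0, 0], [0, 0, 0], [0, 0, 0], [0, 0, 0], [0, 0, 0]])

```text
time_s: 20.25
position: [0.5149, 0.2783, 0.0468]
ee_rot: [2.09, 2.345, -0.0]
wrist_force: [-1.6, 1.6, 5.5]
width: 0.0449
grasp_force: 15.0
```

Request:
send_rows(travel=[[-0.05, 0, 0], [-0.1, 0, 0], [-0.1, 0, 0]], twist=[[0, 0, 0], [0, 0, 0], [0, 0, 0]])

```text
time_s: 20.55
position: [0.515, 0.2774, 0.0468]
ee_rot: [2.09, 2.345, 0.0]
wrist_force: [-1.9, 1.2, 5.3]
width: 0.045
grasp_force: 15.0
```

```bash
python3 - <<'E'
from h import *
st(); F=[]
for i in range(8):
    g=eyes.grab_frame("scene"); F.append(pose()[2]["wrist_force"])
F=np.mean(F,0); print("F board",np.round(F[:2]@B,2)); lay(pts(g))
E
```

```text
t 20.55 p [0.515  0.2774 0.0468] yaw 96.59 tilt 0.01 w 0.045 g 15.0 F [-1.9  1.2  5.3] q7 -1.01
F board [-1.01  1.61]
tcp board [  0.8 154.4]
plate 185 [[-58.0, 2.3, 59.4], [91.7, 97.4, 101.5]] z 62.4
nearend 197 [[-85.7, -66.4, -48.7], [60.2, 76.1, 92.0]] z 76.6
leftside 676 [[-27.4, 29.9, 84.0], [60.3, 75.7, 91.3]] z 76.6
```

Request:
send_rows(travel=[[-0.05, 0, 0], [-0.05, 0, 0], [-0.05, 0, 0]], twist=[[0, 0, 0], [0, 0, 0], [0, 0, 0]])

```text
time_s: 21.25
position: [0.515, 0.2768, 0.0467]
ee_rot: [2.09, 2.345, 0.0]
wrist_force: [-1.5, 1.5, 5.7]
width: 0.0448
grasp_force: 15.0
```

```bash
cat >> h.py <<'E'
def force():
    F=[]
    for i in range(8): g=eyes.grab_frame("scene"); F.append(pose()[2]["wrist_force"])
    st(); print("F board",np.round(np.mean(F,0)[:2]@B,2)); lay(pts(g))
E
python3 -c "
from h import *
force()"
```

```text
t 21.65 p [0.515  0.2769 0.0468] yaw 96.59 tilt 0.01 w 0.0453 g 15.0 F [-1.5  2.2  4.2] q7 -1.01
F board [-1.03  1.65]
tcp board [  0.8 153.9]
plate 183 [[-57.6, 2.3, 59.5], [91.6, 96.8, 100.9]] z 62.4
nearend 194 [[-85.0, -66.3, -48.8], [60.9, 77.2, 92.0]] z 76.8
leftside 675 [[-29.0, 29.8, 83.4], [60.4, 75.9, 91.4]] z 76.7
```

Request:
send_rows(travel=[[-0.05, 0, 0], [-0.05, 0, 0], [-0.05, 0, 0]], twist=[[0, 0, 0], [0, 0, 0], [0, 0, 0]])

```text
time_s: 21.95
position: [0.5151, 0.2764, 0.0468]
ee_rot: [-2.09, -2.345, -0.0]
wrist_force: [-0.7, 1.8, 5.7]
width: 0.0452
grasp_force: 15.0
```

```bash
python3 -c "
from h import *
force()"
```

```text
t 22.35 p [0.5151 0.2765 0.0468] yaw 96.59 tilt 0.01 w 0.045 g 15.0 F [-0.9  1.5  4.3] q7 -1.01
F board [-1.1   1.79]
tcp board [  0.8 153.5]
plate 185 [[-58.1, 3.3, 59.4], [91.1, 96.4, 100.5]] z 62.5
nearend 196 [[-85.9, -65.2, -48.5], [60.4, 76.1, 92.0]] z 76.6
leftside 672 [[-27.8, 30.6, 83.6], [60.3, 75.9, 91.4]] z 76.7
```

Request:
send_rows(travel=[[-0.05, 0, 0], [-0.05, 0, 0], [-0.05, 0, 0]], twist=[[0, 0, 0], [0, 0, 0], [0, 0, 0]])

```text
time_s: 22.65
position: [0.5151, 0.276, 0.0468]
ee_rot: [-2.09, -2.345, -0.0]
wrist_force: [-1.0, 2.0, 5.4]
width: 0.045
grasp_force: 15.0
```

```bash
python3 -c "
from h import *
force()"
```

```text
t 23.05 p [0.5151 0.276  0.0468] yaw 96.59 tilt 0.01 w 0.0449 g 15.0 F [-1.4  2.8  4.7] q7 -1.01
F board [-1.15  2.85]
tcp board [  0.8 153.1]
plate 185 [[-58.2, 3.2, 58.5], [91.7, 96.0, 100.1]] z 62.6
nearend 196 [[-85.0, -66.4, -48.2], [60.4, 76.2, 91.3]] z 76.7
leftside 670 [[-29.2, 30.0, 83.0], [60.2, 75.8, 91.3]] z 76.7
```

The force rose by about 1.1 N, so the plate now rests against the layer. I let go and check.

Request:
send_rows(travel=[[0, 0, 0], [0, 0, 0], [0, 0, 0], [0, 0, 0], [0, 0, 0]], twist=[[0, 0, 0], [0, 0, 0], [0, 0, 0], [0, 0, 0], [0, 0, 0]], gripper=0.9)

```text
time_s: 23.55
position: [0.5151, 0.2756, 0.0465]
ee_rot: [2.09, 2.345, -0.001]
wrist_force: [-0.4, 0.3, -0.3]
width: 0.0798
grasp_force: 0.0
```

Request:
send_rows(travel=[[0, 0, -2], [0, 0, -6], [0, 0, -10], [0, 0, -14.5], [0, 0, -19]], twist=[[0, 0, 0], [0, 0, 0], [0, 0, 0], [0, 0, 0], [0, 0, 0]])

```text
time_s: 24.05
position: [0.5147, 0.2757, 0.2383]
ee_rot: [-2.09, -2.345, 0.001]
wrist_force: [0.8, 0.3, -0.8]
width: 0.0823
grasp_force: 0.0
```

Request:
send_rows(travel=[[-4, 0, -1], [-8, 0, -2], [-12, 0, -3], [-14, 0, -3], [-14, 0, -3]], twist=[[0, 0, 0], [0, 0, 0], [0, 0, 0], [0, 0, 0], [0, 0, 0]])

```text
time_s: 24.55
position: [0.5322, 0.1326, 0.2666]
ee_rot: [2.096, 2.338, -0.002]
wrist_force: [0.5, 0.4, 0.2]
width: 0.0828
grasp_force: 0.0
```

Request:
send_rows(travel=[[0, 0, 0], [0, 0, 0], [0, 0, 0]], twist=[[0, 0, 0], [0, 0, 0], [0, 0, 0]])

```text
time_s: 24.85
position: [0.5307, 0.1384, 0.2667]
ee_rot: [-2.087, -2.347, -0.0]
wrist_force: [0.1, 0.6, -0.6]
width: 0.0824
grasp_force: 0.0
```

```bash
python3 - <<'E'
from h import *
st(); f,P=wrist(); cv2.imwrite("pics/w6.png",f["image"]); lay(P); tops(P,.070,.085,n=200)
g=eyes.grab_frame("scene"); cv2.imwrite("pics/s6.png",cv2.resize(g["image"][160:320,290:500],None,fx=3.5,fy=3.5))
lay(pts(g)); tops(pts(g),.07,.085,n=80); tops(pts(g),.054,.066,n=80)
E
```

```text
t 24.85 p [0.5307 0.1384 0.2667] yaw 96.72 tilt 0.03 w 0.0824 g 0.0 F [ 0.1  0.6 -0.6] q7 -0.56
tcp board [ 0.5 14.3]
plate 826 [[-58.4, 1.1, 58.6], [91.0, 96.5, 143.5]] z 63.5
nearend 1030 [[-85.7, -66.7, -48.7], [60.3, 76.2, 92.1]] z 77.8
leftside 3201 [[-28.7, 26.5, 83.8], [60.5, 76.1, 91.6]] z 77.7
top 705 [514.4 275.1] [44.3 18.3] 6.8 z 77.3
top 5098 [460.8 143.1] [ 51.  130.4] 7.0 z 77.8
top 5546 [551.3 193.5] [129.9  50.2] 6.7 z 77.7
top 4552 [602.1 104.9] [ 49.8 130. ] 6.5 z 77.7
top 4369 [512.6  54.7] [130.1  50.7] 6.9 z 77.8
tcp board [ 0.6 14.1]
plate 215 [[-58.6, 11.5, 58.7], [91.8, 96.8, 159.2]] z 62.6
nearend 194 [[-85.8, -66.5, -49.7], [60.4, 76.2, 91.7]] z 76.7
leftside 673 [[-28.0, 30.1, 83.9], [60.4, 75.9, 91.4]] z 76.7
top 2380 [539.  97.] [187.8 130.1] 6.5 z 76.5
top 2379 [530.9 151. ] [188.6 129.8] 6.4 z 76.5
top 159 [519.5 275.7] [45.3 17.4] 6.4 z 76.1
top 101 [774.5 -53.8] [14.5 53. ] 44.1 z 76.2
top 95 [825.6 -13. ] [13.3 56.5] 33.4 z 76.9
top 624 [ 533.5 -361.9] [63.6 86.1] 77.8 z 58.2
```

View pics/s6.png

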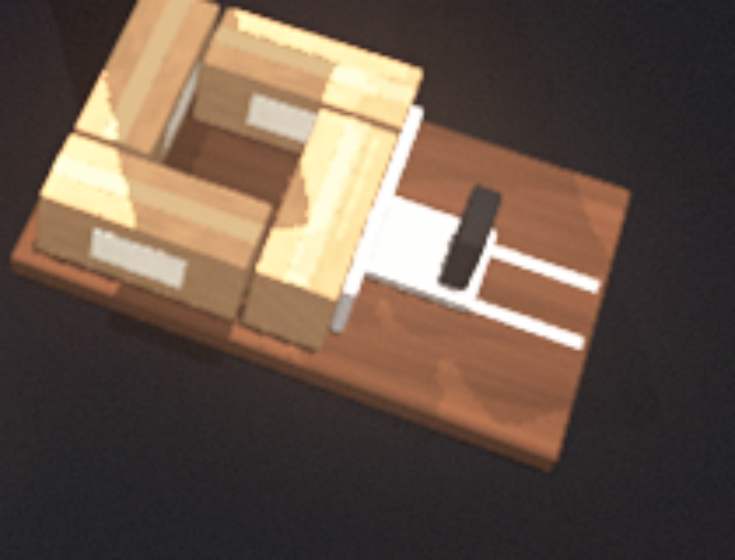

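View pics/w6.png

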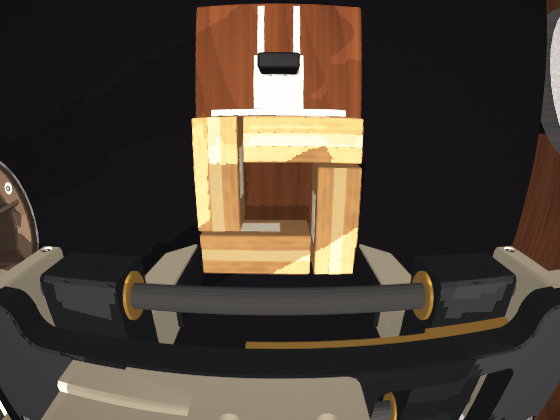

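Both views agree: the pinwheel is complete with small gaps (hole at (280,190) in the wrist view), and the retainer plate (278,113) rests against the layer. The hand is clear at z 0.27 m.

```bash
python3 -c "
from h import *
st(); print(job.close_job())"
```

```text
t 24.95 p [0.5309 0.138  0.2666] yaw 96.69 tilt 0.02 w 0.0826 g 0.0 F [0.1 0.5 0.4] q7 -0.56
the job is handed in; nothing more can be done
None
```

I completed the pinwheel layer with gaps of about 4–6 mm, left the retainer resting against it and the gripper clear of everything, and handed the job in at about 25 s; the result of the judging was not shown.

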